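Set the vial tray at reading height on spacer plates and load it

ROBOT

A 7-joint arm with a two-finger parallel gripper is mounted at the origin on the work surface. World frame = base frame: x ahead of the robot, y to its left, z up, the work surface at z = 0. Lengths are in m, angles in rad, forces in N, time in s.
With the tool pointing down it reaches from about 0.4 to 0.85 m from the base axis. Payload 4.5 kg.
Tool frame: the origin (TCP) lies midway between the tips of the shut fingers; the grasp point (between the pads) lies 19 mm behind it (robot.grip_depth is the distance from the TCP to the grasp point, in m); z points along the fingers, x is the direction in which the jaws open and shut, and the axes are right-handed (so a half turn about z gives the same grasp; the last joint's range is limited). The gripper opens to 85 mm and grips with 20 to 120 N. Pads are 22 mm wide; open, the fingers measure 114 mm over their backs; the gripper's body (76 mm by 85 mm) begins 54 mm behind the grasp point. The pads swing forward as they close: fully open they stand 13 mm farther back than shut.
Start: joints at [1.214, 0.689, -0.195, 1.565, 0.157, 0.902, -0.215], TCP at [0.238, -0.578, 0.197] pointing down, gripper open.
Joint ranges: [-3.01, 3.01], [-0.46, 2.08], [-1.47, 1.51], [0.13, 2.56], [-1, 4.14], [0.04, 2.09], [-2.66, 2.66]. Speed limits (rad/s): [2.57, 2.57, 3.14, 3.14, 3.14, 3.14, 3.14].

INTERFACE

Orientations are given as a unit quaternion [x, y, z, w].
In Python, from workcell import robot, get_image, calibration gives the robot as it stands. The module is installed in compiled form; this text tells all that it offers. Calls block until the motion is done:
- robot.goto(position, orientation): joint-space move of the TCP to a pose.
- robot.servo_line(position, speed=0.15, ori=None): straight line of the TCP; ori=None keeps the orientation; speed is the mean speed in m/s.
- robot.goto_joints(angles): joint-space move.
- robot.let_go() and robot.grasp(newtons=None): open the fingers fully, or close them until they stop; newtons is the grip in N (None keeps the last).
- robot.wait(seconds).
- robot.solve_ik(position, orientation): joint angles nearest the present ones, or None.
- get_image(name): name is "scene" or "top" or "wrist"; returns the picture (420x560x3 uint8, red, green, blue); there is no depth.
- calibration(name): a dict with "mtx" (3x3 intrinsics, pixels), "dist_coeffs" ([k1, k2, p1, p2, k3] as OpenCV has them; the pictures are not rectified), "camera_from_world" (4x4, takes a point from world to camera coordinates); the wrist camera has in their place "tool_from_camera" (4x4, takes a point from camera to tool coordinates, whose origin is the TCP and whose axes are the tool frame's). Camera axes: x right, y down, z forward; pixel columns grow to the right and rows downward; lengths in m; the calibration is good to about 2 mm. A picture is of the moment at which its call begins: read the wrist's pose just before it. calibration takes no time and is no camera call.
A pose or a line that the arm cannot do raises robot.Unreachable and nothing moves.
- robot.finish_job(): hands the job in, once; it reports no verdict.
Readings, each from a call of its own:
- robot.get_clock(): time.
- robot.get_joints(): joint angles.
- robot.get_qvel(): joint speeds.
- robot.get_joint_efforts(): joint torques, N m.
- robot.get_ee_pos(): TCP position.
- robot.get_ee_rot(): TCP orientation.
- robot.get_wrist_force(): force on the tool from outside, world axes, zero at the start.
- robot.get_torque(): the same for the moment, N m.
- robot.get_width(): finger opening in m.
Only numpy, scipy, OpenCV 4.12 (cv2) and the standard library are available. Lean on these libraries where they do the work, as an engineer would, in place of code of your own. Each camera call takes 0.05 s, during which the arm holds its last target. There are 200 camera calls.

TASK

Get the vial tray ready for the label reader: stack spacer plates, square and flat, one on another on the outlined place of the metal stage until the top of the stack is level with the top of the height gauge standing beside it, and stop there. Then set the white tray squarely on the stack, lengthwise like the plates, and have every vial on the bench lying in a pocket of the tray, one to a pocket. Leave the spare plates off the stage.

Things in the scene. Friction and masses are not known exactly. Their poses are not given: they have to be found in the camera images.
- stage: Flat bare metal stage fixed on the bench, 110 (x) x 150 (y) x 6 mm thick, with a thin dark outline of 64 x 114 mm at the middle of its top. Origin: centre of its underside, on the bench; its top is 6 mm higher. The stack's long side goes along its y.
- gauge_low_mark (a point): Centre of the top face of the low height gauge, a heavy (0.9 kg) free-standing steel post with a flat dark head of 40 x 30 x 4 mm; the top face is the mark, 51 mm above the bench, level with three plates on the stage. The gauge stands about 115 mm from the stage's centre towards the stage's -y. Only one of the three gauges is present in a run.
- gauge_mid_mark (a point): Centre of the top face of the middle height gauge, a heavy (0.9 kg) free-standing steel post with a flat dark head of 40 x 30 x 4 mm; the top face is the mark, 66 mm above the bench, level with four plates on the stage. The gauge stands about 115 mm from the stage's centre towards the stage's -y. Only one of the three gauges is present in a run.
- gauge_high_mark (a point): Centre of the top face of the high height gauge, a heavy (0.9 kg) free-standing steel post with a flat dark head of 40 x 30 x 4 mm; the top face is the mark, 81 mm above the bench, level with five plates on the stage. The gauge stands about 115 mm from the stage's centre towards the stage's -y. Only one of the three gauges is present in a run.
- plate_a0: Grey plastic spacer plate, 60 (x) x 110 (y) x 15 mm thick, 130 g, with a dark line round its edge; all six are alike. Origin: centre of its underside. At the start it is the bottom one of a pile of three.
- plate_a1: Grey plastic spacer plate, 60 (x) x 110 (y) x 15 mm thick, 130 g, with a dark line round its edge; all six are alike. Origin: centre of its underside. At the start it is the middle one of a pile of three.
- plate_a2: Grey plastic spacer plate, 60 (x) x 110 (y) x 15 mm thick, 130 g, with a dark line round its edge; all six are alike. Origin: centre of its underside. At the start it is the top one of a pile of three.
- plate_b0: Grey plastic spacer plate, 60 (x) x 110 (y) x 15 mm thick, 130 g, with a dark line round its edge; all six are alike. Origin: centre of its underside. At the start it is the bottom one of a pile of three.
- plate_b1: Grey plastic spacer plate, 60 (x) x 110 (y) x 15 mm thick, 130 g, with a dark line round its edge; all six are alike. Origin: centre of its underside. At the start it is the middle one of a pile of three.
- plate_b2: Grey plastic spacer plate, 60 (x) x 110 (y) x 15 mm thick, 130 g, with a dark line round its edge; all six are alike. Origin: centre of its underside. At the start it is the top one of a pile of three.
- tray: White plastic tray, 66 (x) x 150 (y) x 12 mm thick, 140 g, with four pockets side by side open to the top. Can be gripped across its 66 mm. Origin: centre of its underside. Either way round will do on the stack. It overhangs the plates by 20 mm at each end.
- pocket0 (a point): Middle of the floor of tray pocket 0, 6 mm above the tray's underside and 6 mm below its top; the pocket is 56 mm along the tray's x and 19 mm along its y. The pockets stand 40 mm apart along y.
- pocket1 (a point): Middle of the floor of tray pocket 1, 6 mm above the tray's underside and 6 mm below its top; the pocket is 56 mm along the tray's x and 19 mm along its y. The pockets stand 40 mm apart along y.
- pocket2 (a point): Middle of the floor of tray pocket 2, 6 mm above the tray's underside and 6 mm below its top; the pocket is 56 mm along the tray's x and 19 mm along its y. The pockets stand 40 mm apart along y.
- pocket3 (a point): Middle of the floor of tray pocket 3, 6 mm above the tray's underside and 6 mm below its top; the pocket is 56 mm along the tray's x and 19 mm along its y. The pockets stand 40 mm apart along y.
- vial0: Vial lying on the bench: square amber body 14 x 14 mm with a round bottom and a small white cap, 50 mm long, 12 g. Origin: on its axis at mid-length, 7 mm above what it lies on; its x axis runs along it towards the cap. The cap may point either way in the pocket. Lying in a pocket it stands 8 mm out of the tray, its origin 7 mm above the pocket floor. Absent in some runs.
- vial1: Vial lying on the bench: square amber body 14 x 14 mm with a round bottom and a small white cap, 50 mm long, 12 g. Origin: on its axis at mid-length, 7 mm above what it lies on; its x axis runs along it towards the cap. The cap may point either way in the pocket. Lying in a pocket it stands 8 mm out of the tray, its origin 7 mm above the pocket floor. Absent in some runs.
- vial2: Vial lying on the bench: square amber body 14 x 14 mm with a round bottom and a small white cap, 50 mm long, 12 g. Origin: on its axis at mid-length, 7 mm above what it lies on; its x axis runs along it towards the cap. The cap may point either way in the pocket. Lying in a pocket it stands 8 mm out of the tray, its origin 7 mm above the pocket floor. Absent in some runs.
- vial3: Vial lying on the bench: square amber body 14 x 14 mm with a round bottom and a small white cap, 50 mm long, 12 g. Origin: on its axis at mid-length, 7 mm above what it lies on; its x axis runs along it towards the cap. The cap may point either way in the pocket. Lying in a pocket it stands 8 mm out of the tray, its origin 7 mm above the pocket floor. Absent in some runs.
Not all that is in view belongs to the job. Leave any green look-alike of the vial1 alone.

How it is judged:
By the outcome, as a careful person would: the job done as asked, in the order asked, and still so for the second after the job is handed in, with the robot touching nothing.
Of gauge_low, gauge_mid, gauge_high only 1 to 1 are there at a start; the rules pass over those that are not, and their reading is None.
Of vial0, vial1, vial2, vial3 only 3 to 4 are there at a start; the rules pass over those that are not, and their reading is None.
At some moment in a run one of vial0, vial1, vial2, vial3 may be knocked a few centimetres aside while the robot is not near it.
Once in a run the grip may slacken for a moment while it holds something.
It also fails if it takes over 210 s, if anything falls off the work surface, if the arm or the gripper's body presses on something with over 40 N, if the wrist force passes 120 N, or if a joint passes its speed limit or range.

## Working session

There is one attempt and no reset: what is moved stays moved. The work goes in short steps, each a Python script; the robot and the scene stay as the last script left them, time stands still between calls to the robot, and variables do not carry over. Pictures are saved under pics/ and viewed, about 12 in all and at most 16, crops included, and the job is handed in when it is done.

```bash
mkdir -p pics; ls
python3 - <<'E'
from workcell import robot, get_image, calibration
import cv2, numpy as np
for n in ("top","scene"):
    im=get_image(n); cv2.imwrite(f"pics/{n}0.png",cv2.cvtColor(im,cv2.COLOR_RGB2BGR))
    c=calibration(n); print(n,np.round(c["mtx"],1).tolist(),c["dist_coeffs"],np.round(c["camera_from_world"],3).tolist())
print(np.round(calibration("wrist")["tool_from_camera"],3).tolist(), np.round(calibration("wrist")["mtx"],1).tolist())
print(robot.get_clock(), robot.get_ee_rot(), robot.get_width(), robot.get_ee_pos(), robot.grip_depth)
E
```

```text
pics
top [[519.4, 0.0, 273.5], [0.0, 519.4, 213.4], [0.0, 0.0, 1.0]] [-0.2022441  0.         0.         0.         0.       ] [[0.027, -0.999, 0.032, -0.065], [-0.988, -0.032, -0.149, 0.547], [0.15, -0.028, -0.988, 1.079], [0.0, 0.0, 0.0, 1.0]]
scene [[474.5, 0.0, 286.6], [0.0, 474.5, 210.6], [0.0, 0.0, 1.0]] [0.04007305 0.         0.         0.         0.        ] [[-0.726, 0.687, 0.021, 0.424], [0.46, 0.509, -0.727, -0.173], [-0.511, -0.518, -0.686, 1.233], [0.0, 0.0, 0.0, 1.0]]
[[1.0, 0.0, 0.0, 0.0], [-0.0, 0.964, 0.265, -0.068], [-0.0, -0.265, 0.964, -0.176], [0.0, 0.0, 0.0, 1.0]] [[313.3, 0.0, 276.7], [0.0, 313.3, 208.5], [0.0, 0.0, 1.0]]
0.1 [ 8.30978286e-01 -5.56304269e-01 -6.93253869e-04 -4.10523073e-04] 0.0852326935874806 [ 0.23781977 -0.57730234  0.19657601] 0.0187
```

View pics/top0.png

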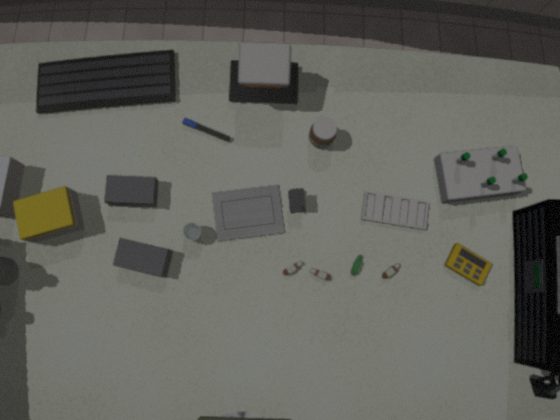

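View pics/scene0.png

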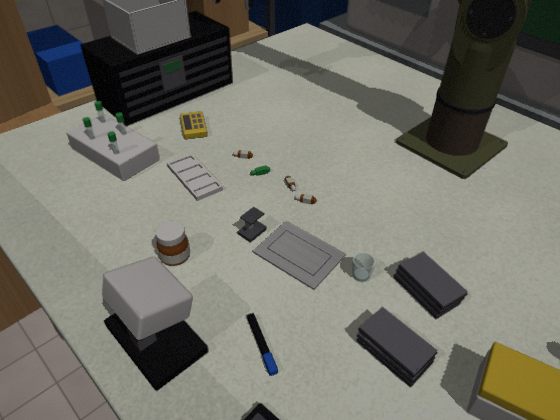

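```bash
cat > h.py <<'E'
from workcell import robot, get_image, calibration
import cv2, numpy as np
from scipy.spatial.transform import Rotation as R
def quat(a): return np.array([np.cos(a/2),np.sin(a/2),0,0])
def pose(name):
    c=calibration(name); K,D=np.array(c["mtx"]),np.array(c["dist_coeffs"])
    if name!="wrist": T=np.linalg.inv(np.array(c["camera_from_world"]))
    else:
        W=np.eye(4); W[:3,:3]=R.from_quat(robot.get_ee_rot()).as_matrix(); W[:3,3]=robot.get_ee_pos()
        T=W@np.array(c["tool_from_camera"])
    return K,D,T          # T = world_from_camera
def shot(name,fn=None,crop=None,scale=1,gain=1):
    P=pose(name); im=get_image(name)
    if fn:
        o=im if crop is None else im[crop[1]:crop[3],crop[0]:crop[2]]
        o=cv2.resize(np.clip(o.astype(float)*gain,0,255).astype(np.uint8),None,fx=scale,fy=scale,interpolation=cv2.INTER_CUBIC)
        cv2.imwrite("pics/"+fn,cv2.cvtColor(o,cv2.COLOR_RGB2BGR))
    return im,P
def rays(P,px):
    K,D,T=P; u=cv2.undistortPoints(np.float64(px).reshape(-1,1,2),K,D).reshape(-1,2)
    return T[:3,3],np.c_[u,np.ones(len(u))]@T[:3,:3].T
def onz(P,px,z):
    o,d=rays(P,px); return o+d*((z-o[2])/d[:,2])[:,None]
def proj(P,pts):
    K,D,T=P; M=np.linalg.inv(T)
    return cv2.projectPoints(np.float64(pts).reshape(-1,3),cv2.Rodrigues(M[:3,:3])[0],M[:3,3],K,D)[0].reshape(-1,2)
def tri(P1,p1,P2,p2):
    o1,d1=rays(P1,[p1]);o2,d2=rays(P2,[p2]);d1=d1[0];d2=d2[0]
    s=np.linalg.lstsq(np.c_[d1,-d2],o2-o1,rcond=None)[0]
    a,b=o1+s[0]*d1,o2+s[1]*d2; return (a+b)/2,np.linalg.norm(a-b)
E
python3 - <<'E'
from h import *
P=pose("top"); S=pose("scene")
for n,p,z in [("stage",(248,213),.006),("gauge",(297,197),.06),("pA",(132,187),.045),("pB",(143,255),.045),("tray",(396,210),.012),("v",(293,268),.007),("v",(321,274),.007),("v",(391,270),.007),("green",(357,265),.007),("glass",(193,232),.03)]:
    print(n,onz(P,[p],z).round(3))
for f in [(0.45,0),(0.6,.2)]:
    for a in (0,np.pi/2,np.pi,-np.pi/2): 
        q=robot.solve_ik([f[0],f[1],.17],quat(a)); print(f,a,None if q is None else np.round(q,2))
import cv2
a=cv2.imread("pics/top0.png")[165:285,85:445]; b=cv2.imread("pics/scene0.png")[190:300,200:360]
a=cv2.resize(a,None,fx=2.2,fy=2.2,interpolation=cv2.INTER_CUBIC); b=cv2.resize(b,None,fx=3,fy=3,interpolation=cv2.INTER_CUBIC)
o=np.zeros((a.shape[0]+b.shape[0],a.shape[1],3),np.uint8); o[:a.shape[0]]=a; o[a.shape[0]:,:b.shape[1]]=b
cv2.imwrite("pics/c1.png",np.clip(o*1.6,0,255).astype(np.uint8)); print(o.shape)
E
```

```text
stage [[0.554 0.007 0.006]]
gauge [[ 0.583 -0.097  0.06 ]]
pA [[0.597 0.262 0.045]]
pB [[0.45  0.228 0.045]]
tray [[ 0.57  -0.326  0.012]]
v [[ 0.434 -0.096  0.007]]
v [[ 0.423 -0.158  0.007]]
v [[ 0.435 -0.316  0.007]]
green [[ 0.444 -0.238  0.007]]
glass [[0.504 0.125 0.03 ]]
(0.45, 0) 0 [ 0.19  0.54 -0.44  2.1   0.41  0.59 -0.54]
(0.45, 0) 1.5707963267948966 [ 0.43  0.63 -0.85  2.08  0.71  0.74  0.7 ]
(0.45, 0) 3.141592653589793 [-0.45  0.58  0.56  2.13 -0.56  0.58 -2.64]
(0.45, 0) -1.5707963267948966 [-0.11  0.51  0.01  2.11 -0.01  0.52 -1.67]
(0.6, 0.2) 0 [-0.16  0.75 -0.43  1.56  0.37  0.91 -0.72]
(0.6, 0.2) 1.5707963267948966 [ 0.05  0.86 -0.88  1.55  0.72  1.08  0.56]
(0.6, 0.2) 3.141592653589793 [ 0.17  1.01 -1.26  1.54  0.98  1.32  1.94]
(0.6, 0.2) -1.5707963267948966 [-0.43  0.73  0.06  1.58 -0.05  0.84 -1.92]
(594, 792, 3)
```

View pics/c1.png

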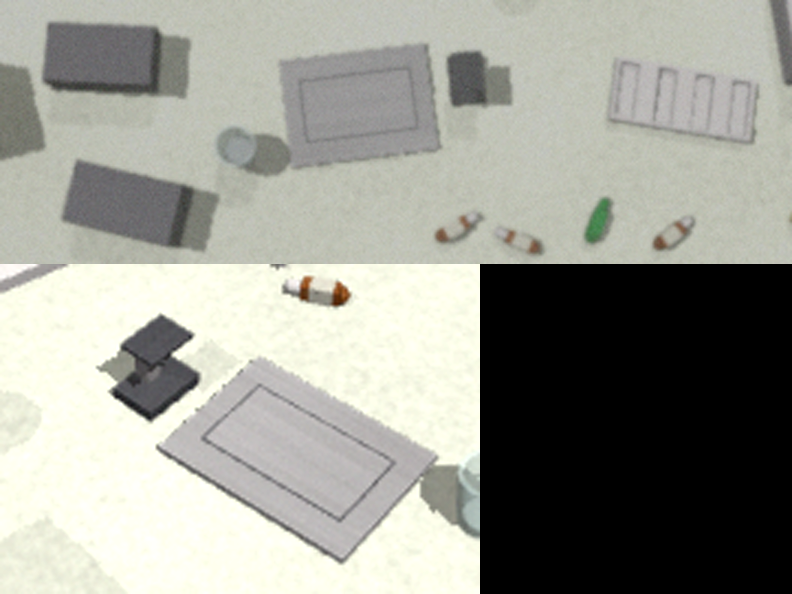

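Run:
```python
from h import *
import pickle
robot.goto([0.554,-0.06,.2],quat(0)); g=shot("wrist","w1.png",gain=1.4); pickle.dump(g,open("w1.pkl","wb"))
robot.goto([0.554,0.03,.15],quat(0)); g=shot("wrist","w2.png",gain=1.4); pickle.dump(g,open("w2.pkl","wb"))
robot.goto([0.525,0.25,.2],quat(0)); g=shot("wrist","w3.png",gain=1.4); pickle.dump(g,open("w3.pkl","wb"))
print(robot.get_clock())
```

```text
3.825
```

View pics/w1.png

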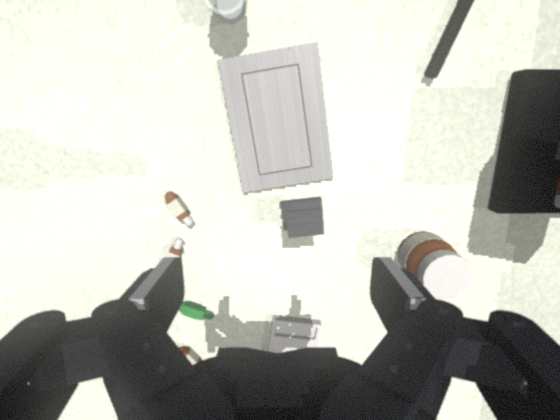

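View pics/w2.png

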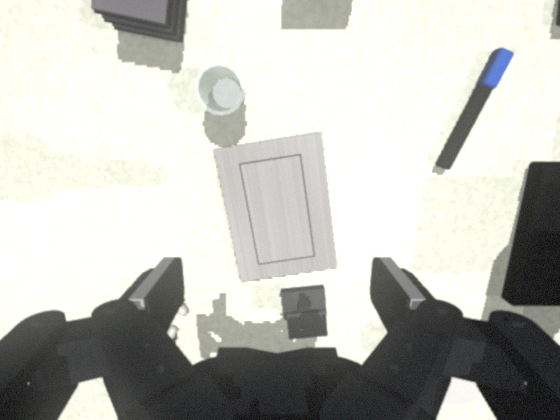

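View pics/w3.png

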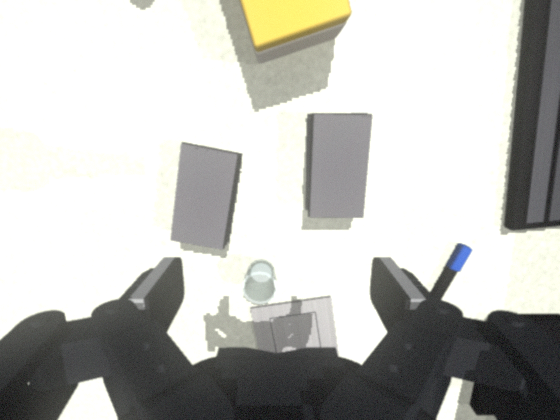

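Run:
```python
import pickle
from h import *
o=[]
for n,c in (("w1",(262,170,342,260)),("w2",(262,265,342,355))):
    im=pickle.load(open(n+".pkl","rb"))[0][c[1]:c[3],c[0]:c[2]]
    o.append(cv2.resize(np.clip(255*(im/255.)**.5*1.3,0,255).astype(np.uint8),None,fx=5,fy=5,interpolation=cv2.INTER_CUBIC))
cv2.imwrite("pics/c2.png",np.hstack(o)[...,::-1])
```

```text
(no output)
```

View pics/c2.png

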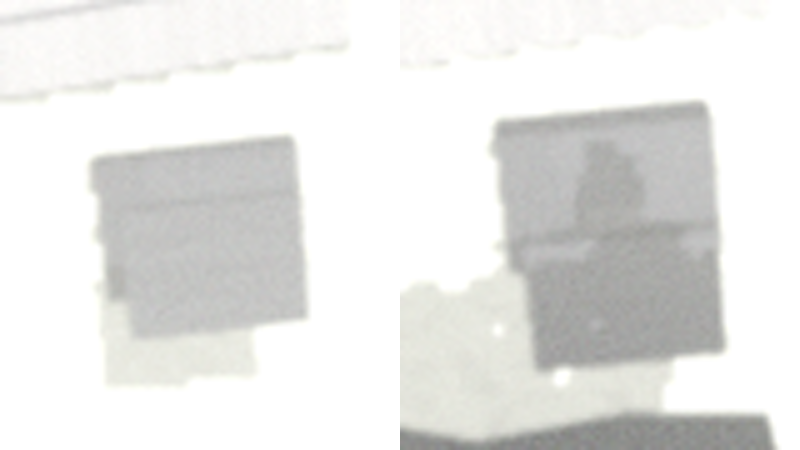

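```bash
cat >> h.py <<'E'
def quad(im,P,c,z,mode,w=5):
    """refine quad of 4 hand corners (px, in order); mode 'dark' line or 'edge' step -> world corners on z, centre, long-axis angle"""
    g=cv2.cvtColor(im,cv2.COLOR_RGB2GRAY).astype(np.float32); g=cv2.GaussianBlur(g,(0,0),.7); c=np.float64(c); L=[]; ctr=c.mean(0)
    for i in range(4):
        a,b=c[i],c[(i+1)%4]; t=(b-a)/np.linalg.norm(b-a); n=np.array([t[1],-t[0]]); n*=np.sign(n@((a+b)/2-ctr))
        s=np.linspace(.1,.9,50); k=np.arange(-w,w+.01,.25)
        q=(a+(b-a)*s[:,None])[:,None]+n*k[None,:,None]
        v=cv2.remap(g,q[...,0].astype(np.float32),q[...,1].astype(np.float32),cv2.INTER_LINEAR)
        m=np.clip(np.median(v,1,keepdims=True)-v,0,None)**2 if mode=="dark" else np.clip(np.gradient(v,axis=1),0,None)**2
        off=(m*k).sum(1)/(m.sum(1)+1e-9); pts=a+(b-a)*s[:,None]+n*off[:,None]
        W=onz(P,pts,z)[:,:2]
        for _ in range(3):
            mu=W.mean(0); d=np.linalg.svd(W-mu)[2][0]; r=(W-mu)@[-d[1],d[0]]; kp=abs(r-np.median(r))<max(2*np.median(abs(r)),2e-4); W=W[kp]
        L.append((W.mean(0),d))
    C=[]
    for i in range(4):
        (p,d),(q,e)=L[i-1],L[i]; s=np.linalg.solve(np.c_[d,-e],q-p); C.append(p+s[0]*d)
    C=np.array(C); l=[np.linalg.norm(C[i]-C[(i+1)%4]) for i in range(4)]
    j=0 if l[0]+l[2]>l[1]+l[3] else 1
    v=C[j+1]-C[j]-(C[(j+3)%4]-C[(j+2)%4])
    if v[1]<0: v=-v
    return C,C.mean(0),np.arctan2(v[1],v[0]),np.array(l)
E
python3 - <<'E'
import pickle
from h import *
i1,P1=pickle.load(open("w1.pkl","rb"));i2,P2=pickle.load(open("w2.pkl","rb"));i3,P3=pickle.load(open("w3.pkl","rb"))
for a,b in (((288.6,237.6),(289.4,339)),((323.2,233.6),(326.8,334.6))): print(tri(P1,a,P2,b))
print(tri(pose("top"),(296.8,198),pose("scene"),(252.3,215.3)))
for nm,r in (("outline w2",quad(i2,P2,[(241,163),(301,155),(314,256),(258,264)],.006,"dark")),
 ("stage w2",quad(i2,P2,[(215,148),(320,133),(336,268),(242,281)],.006,"edge")),
 ("outline w1",quad(i1,P1,[(242,73),(298,65),(311,165),(259,174)],.006,"dark")),
 ("pileA",quad(i3,P3,[(312,114),(370,114),(363,218),(308,216)],.045,"edge")),
 ("pileB",quad(i3,P3,[(181,144),(240,153),(226,248),(172,240)],.045,"edge"))):
    print(nm,r[1].round(4),np.degrees(r[2]).round(2),(r[3]*1e3).round(1))
E
```

```text
(array([ 0.56837222, -0.11778161,  0.05059591]), np.float64(3.1225069794160435e-05))
(array([ 0.60694655, -0.11386152,  0.04870619]), np.float64(0.0002978231261142981))
(array([ 0.58408673, -0.09870071,  0.04889328]), np.float64(0.002663674599834157))
outline w2 [0.5565 0.0062] 99.17 [ 62.4 112.7  62.8 112.7]
stage w2 [0.5561 0.0064] 98.93 [110.4 150.7 110.9 152.6]
outline w1 [0.5565 0.0062] 99.19 [ 62.5 112.8  62.8 112.6]
pileA [0.5909 0.2673] 89.28 [ 65.6 111.3  65.  111.5]
pileB [0.4496 0.2341] 78.92 [ 65.1 111.7  65.6 112.1]
```

```bash
cat >> h.py <<'E'
LIFT=.2
def rect(c,th,w,l,z):   # w across, l along long axis th
    u=np.array([np.sin(th),-np.cos(th)]); v=np.array([np.cos(th),np.sin(th)]); c=np.array(c)
    return [np.r_[c+a*u*w/2+b*v*l/2,z] for a,b in ((-1,1),(1,1),(1,-1),(-1,-1))]
def look(c,th,z,zt,w,l,mode,back=.025,fn=None,k=6,view=True):
    """go above rectangle (guess c,th), measure it"""
    v=np.array([np.cos(th),np.sin(th)])
    if view: robot.goto(np.r_[np.array(c)+back*v,zt],quat(th-np.pi/2)); robot.wait(.15)
    im,P=shot("wrist",fn,gain=1.4)
    return quad(im,P,proj(P,rect(c,th,w,l,z)),z,mode,k)
def pick(c,th,z,n=60):
    q=quat(th-np.pi/2); robot.goto([c[0],c[1],max(z+.06,.12)],q); robot.servo_line([c[0],c[1],z],.12)
    robot.grasp(n); robot.wait(.1); w0=robot.get_width(); robot.servo_line([c[0],c[1],LIFT],.2); print("picked w",round(w0,4),round(robot.get_width(),4),"F",np.round(robot.get_wrist_force(),1))
def place(c,th,z):
    q=quat(th-np.pi/2); robot.goto([c[0],c[1],LIFT],q); robot.wait(.2); w=robot.get_width(); robot.servo_line([c[0],c[1],z+.02],.2); robot.servo_line([c[0],c[1],z],.04); F=robot.get_wrist_force()
    print("place w",round(w,4),round(robot.get_width(),4),"F",np.round(F,1)); robot.let_go(); robot.wait(.1); robot.servo_line([c[0],c[1],LIFT],.2)
E
python3 - <<'E'
from h import *
d=np.degrees
c,th=np.array([.5909,.2673]),np.radians(89.3)
_,c2,th2,l=look(c,th,.045,.2,60,110,"edge") if 0 else look(c,th,.045,.2,.06,.11,"edge",fn="pA1.png")
print(c2.round(4),d(th2).round(2),(l*1e3).round(1))
if np.linalg.norm(c2-c)<.006 and abs(th2-th)<.05:
    pick(c2,th2,.028)
    S,ST=np.array([.5565,.0062]),np.radians(99.17)
    robot.goto(np.r_[S,LIFT],quat(ST-np.pi/2)); shot("wrist","held1.png",gain=1.4)
    place(S,ST,.0047)
    r=look(S,ST,.021,.2,.06,.11,"edge",fn="pl1.png")
    print(r[1].round(4),d(r[2]).round(2),(r[3]*1e3).round(1))
print(robot.get_clock())
E
```

```text
[0.5939 0.2688] 89.23 [ 60.9 116.5  61.9 115.1]
picked w -0.0001 -0.0002 F [-0.7 -0.2 -0. ]
place w -0.0002 0.0001 F [-1.3  0.2 -0. ]
[0.5561 0.0096] 99.04 [ 62.7 111.1  63.3 111.1]
13.3167
```

View pics/pl1.png

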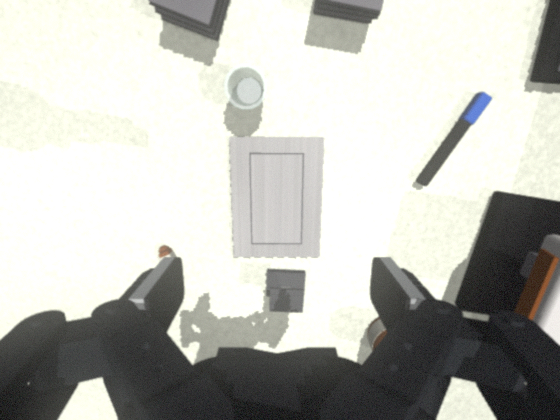

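Run:
```python
from h import *
robot.goto([.593,.295,.2],quat(0)); im,P=shot("wrist"); 
a=cv2.imread("pics/pA1.png")[60:310,180:420]; b=np.clip(im[60:310,180:420,::-1]*1.4,0,255).astype(np.uint8)
s=get_image("scene")[230:390,340:500,::-1]; s=cv2.resize(np.clip(s*1.4,0,255).astype(np.uint8),(250,250),interpolation=cv2.INTER_CUBIC)
cv2.imwrite("pics/c3.png",np.hstack([a,b,s]))
```

```text
(no output)
```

View pics/c3.png

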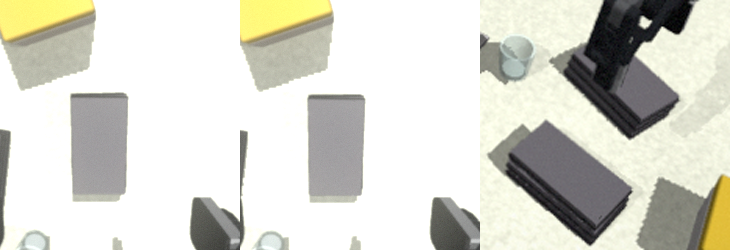

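Run:
```python
from h import *
c=[.5925,.268]; q=quat(np.radians(-.75))
robot.goto([*c,.12],q); robot.servo_line([*c,.028],.12); print(np.round(robot.get_ee_pos(),4),np.round(robot.get_wrist_force(),1))
im=get_image("scene"); robot.grasp(30); print(robot.get_width(),np.round(robot.get_ee_pos(),4),np.round(robot.get_wrist_force(),1))
im2=get_image("scene")
o=[cv2.resize(np.clip(i[220:400,330:510,::-1]*1.5,0,255).astype(np.uint8),(400,400),interpolation=cv2.INTER_CUBIC) for i in (im,im2)]
cv2.imwrite("pics/c4.png",np.hstack(o)); print(robot.get_clock())
```

```text
[0.5932 0.2686 0.0289] [-0.3 -0.1 -0.5]
-0.000141268774523908 [0.5925 0.268  0.028 ] [-0.4  0.5 -0.4]
16.675
```

View pics/c4.png

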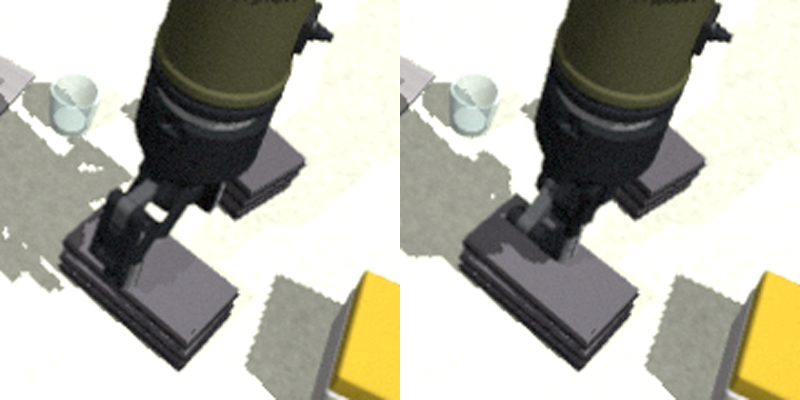

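Run:
```python
from h import *
P=pose("scene")
print((proj(P,[[.5925,.268,z] for z in (.028,.045,.06)])-[330,220])*400/180)
C=rect([.5925,.268],np.radians(89.2),.06,.11,.045); print((proj(P,C)-[330,220])*400/180)
# true tip candidates
print(tri(P,(406.5,336),pose("top"),(131,190)))
im=get_image("top")[150:290,80:300,::-1]; s=get_image("wrist")[:,:,::-1]
cv2.imwrite("pics/c5.png",np.hstack([cv2.resize(np.clip(im*1.5,0,255).astype(np.uint8),(440,280),interpolation=cv2.INTER_CUBIC),cv2.resize(s,(373,280))]))
```

```text
[[147.94297823 274.92250957]
 [152.1507127  262.17036352]
 [155.97351129 250.59619636]]
[[241.75483591 289.08220387]
 [190.59015484 342.53832339]
 [ 66.23812969 236.48531892]
 [118.17717601 191.032365  ]]
(array([0.58621279, 0.26947914, 0.04813814]), np.float64(0.014032262517590748))
```

View pics/c5.png

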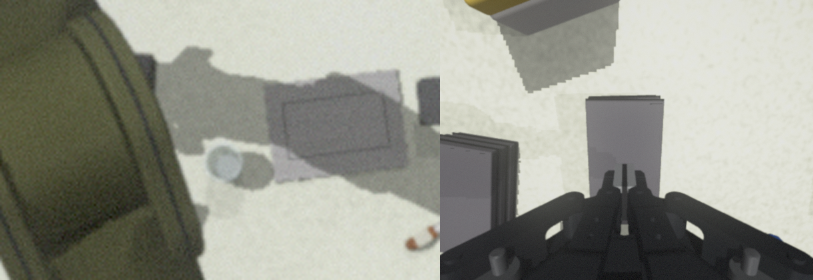

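Run:
```python
from h import *
p=np.array(robot.get_ee_pos()); F0=np.array(robot.get_wrist_force()); print(p.round(4),F0.round(1), np.round(robot.get_ee_rot(),3), robot.get_width())
c=[.5925,.268]
for z in np.arange(.026,.006,-.002):
    robot.servo_line([*c,z],.05); robot.wait(.1); F=np.array(robot.get_wrist_force()); print(z.round(3),np.round(robot.get_ee_pos()[2],4),(F-F0).round(1))
    if np.linalg.norm(F-F0)>4: break
```

```text
[0.5925 0.268  0.028 ] [-0.3 -0.   0.2] [ 1.    -0.007 -0.     0.   ] -3.3071405986363555e-05
0.026 0.0259 [ 1.2 -0.4 -0.3]
0.024 0.024 [ 0.7 -0.1 -0.4]
0.022 0.022 [-0.  -0.4  0.4]
0.02 0.02 [ 0.3 -0.3 -0.2]
0.018 0.018 [ 0.9  0.8 -0.5]
0.016 0.016 [ 0.4 -0.2 -0.3]
0.014 0.0139 [ 0.2 -0.6  0.3]
0.012 0.012 [-0.4  0.  -0.1]
0.01 0.0112 [-0.6 -1.1  8. ]
```

Run:
```python
from h import *
robot.servo_line([.5925,.268,.15],.2); robot.goto([.43,.06,.08],quat(0)); robot.servo_line([.43,.06,.03],.15); robot.wait(.1)
F0=np.array(robot.get_wrist_force())
for z in np.arange(.025,-.034,-.003):
    robot.servo_line([.43,.06,z],.05); robot.wait(.05); F=np.array(robot.get_wrist_force())
    if abs((F-F0)[2])>3: print(z.round(3),np.round(robot.get_ee_pos(),4),(F-F0).round(1)); break
else: print("none")
im=get_image("scene"); cv2.imwrite("pics/s6.png",np.clip(cv2.resize(im[120:320,230:480,::-1],None,fx=3,fy=3,interpolation=cv2.INTER_CUBIC)*1.4,0,255).astype(np.uint8))
print(((proj(pose("scene"),[[.43,.06,0],robot.get_ee_pos()])-[230,120])*3).round(), robot.get_clock())
```

```text
none
[[391. 352.]
 [385. 383.]] 28.6583
```

View pics/s6.png

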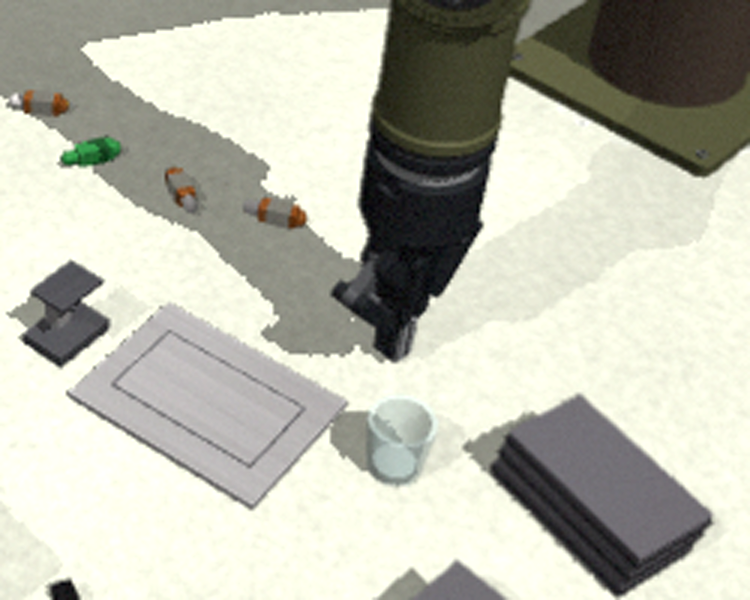

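```bash
cat >> h.py <<'E'
S,ST=np.array([.5565,.0062]),np.radians(99.17)
def nearc(r,half=.055):  # centre from the clean -y short edge, lateral from quad centre
    C,c,th,l=r; v=np.array([np.cos(th),np.sin(th)]); e=C[np.argsort(C@v)[:2]].mean(0); return c+v*((e-c)@v+half)
E
python3 - <<'E'
from h import *
d=np.degrees
robot.servo_line([.43,.06,.12],.2); robot.let_go()
pick(np.array([.5925,.2664]),np.radians(89.25),.030-.035)
if robot.get_width()>.05:
    place(S,ST,.006-.035+.0007)
    r=look(S,ST,.021,.2,.06,.11,"edge",fn="pl2.png")
    print(r[1].round(4),nearc(r).round(4),d(r[2]).round(2),(r[3]*1e3).round(1))
print(robot.get_clock())
E
```

```text
picked w 0.0585 0.0583 F [-0.9 -0.6 -1.1]
place w 0.0581 0.0586 F [-2.5 -1.9  8.2]
[0.557  0.0065] [0.5575 0.0035] 99.14 [ 62.8 116.   63.  116.2]
41.225
```

Run:
```python
import cv2
a=cv2.imread("pics/pl2.png")[110:310,190:370]; cv2.imwrite("pics/c7.png",cv2.resize(cv2.convertScaleAbs(a,alpha=.8),None,fx=3,fy=3,interpolation=cv2.INTER_CUBIC))
```

View pics/c7.png

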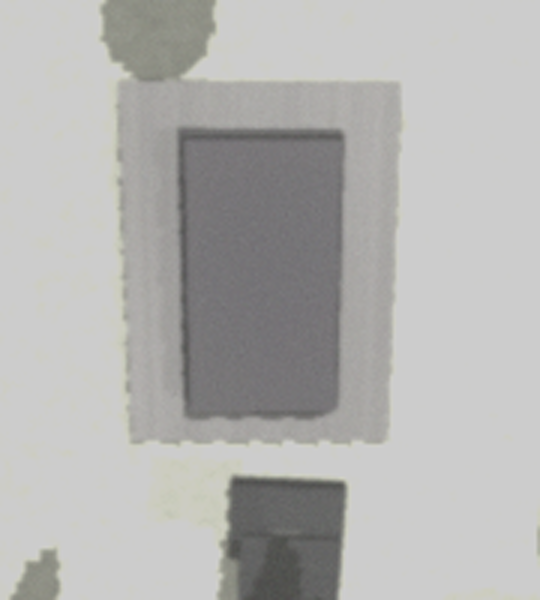

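Run:
```python
from h import *
P=pose("wrist"); v=np.array([np.cos(ST),np.sin(ST)]); u=np.array([v[1],-v[0]])
f=lambda p,z: onz(P,[p],z)[0,:2]-S
print("far bottom v",(f((277,152.7),.006)@v-.055)*1e3,"near top v",(f((277,248.8),.021)@v+.055)*1e3)
print("stage v ends",f((277,137.3),.006)@v,f((277,256.7),.006)@v)
for p,z in (((250.3,200),.006),((303.7,200),.021)): print("u",(f(p,z)@u)*1e3)
print("stage u",f((230.6,200),.006)@u,f((321,200),.006)@u)
```

```text
far bottom v 1.6662807614281765 near top v -2.7303662673313425
stage v ends 0.07422846499907532 -0.07490912486973782
u -31.167619394055667
u 32.432294319438995
stage u -0.055126788089256674 0.05478474502676087
```

```bash
cat >> h.py <<'E'
def report(r):
    v=np.array([np.cos(ST),np.sin(ST)]); u=np.array([v[1],-v[0]]); n=nearc(r)-S
    print("stack: near v %.1f u %.1f mm ang %.2f"%(n@v*1e3,n@u*1e3,np.degrees(r[2]-ST)),(r[3]*1e3).round(1))
E
python3 - <<'E'
from h import *
d=np.degrees
c=np.array([.5925,.2664]); th=np.radians(89.25)
r=look(c,th,.030,.2,.06,.11,"edge",fn="pA2.png",k=5); n=nearc(r); print(r[1].round(4),n.round(4),d(r[2]).round(2),(r[3]*1e3).round(1))
n=np.array([np.clip(r[1][0],c[0]-.004,c[0]+.004),np.clip(n[1]+.0004,.260,.272)]); print("pick",n)
pick(n,r[2] if abs(r[2]-th)<.03 else th,.015-.035)
if robot.get_width()>.05:
    place(S,ST,.021-.035+.0007)
    r=look(S,ST,.036,.2,.06,.11,"edge",fn="pl3.png",k=5); report(r)
print(robot.get_clock())
E
```

```text
[0.5946 0.2662] [0.5947 0.2622] 90.41 [ 61.7 118.2  62.  117.8]
pick [0.59462598 0.26256582]
picked w 0.0586 0.0583 F [ 0.3 -0.1 -1.3]
place w 0.0581 0.0584 F [-2.5 -0.1  7.4]
stack: near v -2.2 u 0.3 mm ang 0.22 [ 63.7 115.9  63.5 118. ]
51.0583
```

```bash
python3 - <<'E'
from h import *
d=np.degrees
c=np.array([.5935,.2655]); th=np.radians(89.9)
r=look(c,th,.015,.2,.06,.11,"edge",fn="pA3.png",k=5); n=nearc(r); print(r[1].round(4),n.round(4),d(r[2]).round(2),(r[3]*1e3).round(1))
n=np.array([np.clip(r[1][0],c[0]-.004,c[0]+.004),np.clip(n[1]+.0008,.258,.272)]); print("pick",n)
pick(n,r[2] if abs(r[2]-th)<.03 else th,-.034)
if robot.get_width()>.05:
    place(S,ST,.036-.034+.0007)
    r=look(S,ST,.051,.2,.06,.11,"edge",fn="pl4.png",k=5); report(r)
# look at tray and vials on the way
robot.goto([.52,-.27,.2],quat(0)); im,P=shot("wrist","v1.png",gain=1.2)
import pickle; pickle.dump((im,P),open("v1.pkl","wb"))
print(robot.get_clock())
E
python3 - <<'E'
import cv2,numpy as np
a=cv2.imread("pics/pl4.png")[80:330,180:400]; b=cv2.imread("pics/v1.png")[:300]
b=cv2.resize(b,None,fx=.9,fy=.9); a=cv2.resize(a,(int(220*b.shape[0]/250),b.shape[0]))
cv2.imwrite("pics/c8.png",np.hstack([b,a])); print(a.shape,b.shape)
E
```

```text
[0.5929 0.2667] [0.5929 0.2644] 90.24 [ 61.2 115.1  61.2 114.2]
pick [0.59291619 0.26518758]
picked w 0.0579 0.0582 F [-0.5  0.3 -1.2]
place w 0.0583 0.0579 F [-1.4 -0.6  6.6]
stack: near v -3.7 u -0.3 mm ang 0.05 [ 64.7 117.2  64.3 116.7]
62.125
(270, 237, 3) (270, 504, 3)
```

View pics/c8.png

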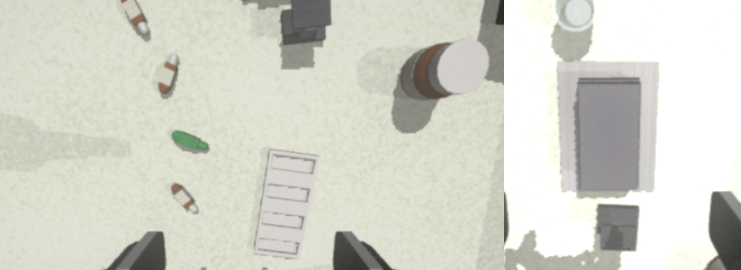

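Run:
```python
from h import *
import pickle
d=np.degrees
im,P=pickle.load(open("v1.pkl","rb"))
r=quad(im,P,np.array([(272,149),(318,155),(299,258),(254,252)])/.9,.012,"edge",5); print(r[1].round(4),d(r[2]).round(2),(r[3]*1e3).round(1))
r=look(r[1],r[2],.012,.2,.066,.15,"edge",back=.05,fn="t1.png",k=5); n=nearc(r,.075); print(r[1].round(4),n.round(4),d(r[2]).round(2),(r[3]*1e3).round(1))
c=(r[1]+n)/2
if abs(r[3].max()-.152)<.008:
    pick(c,r[2],-.0355)
    if robot.get_width()>.055:
        # keep pads on the same place: place centre at stack centre
        place(S,ST,.051-.0355+.0007)
        r=look(S,ST,.063,.25,.066,.15,"edge",back=.05,fn="t2.png",k=5); n=nearc(r,.075)-S
        print("tray",(r[1]-S).round(4),n.round(4),d(r[2]-ST).round(2),(r[3]*1e3).round(1))
print(robot.get_clock())
```

```text
[ 0.5691 -0.3268] 82.49 [ 63.8 146.3  64.7 144.7]
[ 0.5682 -0.3266] [ 0.5685 -0.3241] 82.5 [ 66.8 144.5  67.9 145.4]
picked w 0.0637 0.0637 F [ 0.1 -0.5 -0.9]
place w 0.0637 0.0638 F [-2.9 -1.  10.7]
tray [-0.0033  0.0009] [-0.0035  0.002 ] -0.42 [ 65.3 145.9  67.5 149.6]
71.4833
```

```bash
cat >> h.py <<'E'
def vials(im,P,z=.007,amin=25):
    hsv=cv2.cvtColor(im,cv2.COLOR_RGB2HSV); m=((hsv[...,0]<18)&(hsv[...,1]>110)&(hsv[...,2]>40)).astype(np.uint8)
    k=cv2.morphologyEx(m,cv2.MORPH_CLOSE,np.ones((15,15),np.uint8)); n,lab,st,ce=cv2.connectedComponentsWithStats(k); out=[]
    for i in range(1,n):
        ys,xs=np.nonzero((lab==i)&(m>0))
        if len(xs)<amin: continue
        W=onz(P,np.c_[xs,ys],z)[:,:2]; mu=W.mean(0); d=np.linalg.svd(W-mu,full_matrices=False)[2][0]; s=(W-mu)@d; L=np.ptp(s)
        if L<.06: out.append((mu+d*(s.max()+s.min())/2,np.arctan2(d[1],d[0]),L,len(xs),(xs.mean(),ys.mean())))
    return out
E
python3 - <<'E'
from h import *
robot.goto([.46,-.2,.2],quat(0)); im,P=shot("wrist","v2.png",gain=1.2)
for v in vials(im,P): print(v[0].round(4),np.degrees(v[1]).round(1),(v[2]*1e3).round(1),v[3],np.round(v[4]))
a=cv2.imread("pics/t2.png")[80:330,170:390]; a=cv2.resize(cv2.convertScaleAbs(a,alpha=.75),None,fx=2.3,fy=2.3,interpolation=cv2.INTER_CUBIC)
b=cv2.imread("pics/v2.png")[:300]; b=cv2.resize(b,None,fx=.5,fy=.5)
hs=[v[4] for v in vials(im,P)]
t=[cv2.resize(cv2.imread("pics/v2.png")[max(0,int(y)-40):int(y)+40,max(0,int(x)-40):int(x)+40],(240,240),interpolation=cv2.INTER_CUBIC) for x,y in hs[:4]]
o=np.zeros((600,800,3),np.uint8); o[:a.shape[0],:a.shape[1]]=a[:600]
if t: 
    for i,x in enumerate(t[:2]): o[i*245:i*245+240,520:760]=x
o[450:600,520:800]=b[:150,:280]; cv2.imwrite("pics/c9.png",o); print(robot.get_clock())
E
```

```text
[ 0.7475 -0.147 ] -124.9 57.0 169 [527. 132.]
72.6
```

View pics/c9.png

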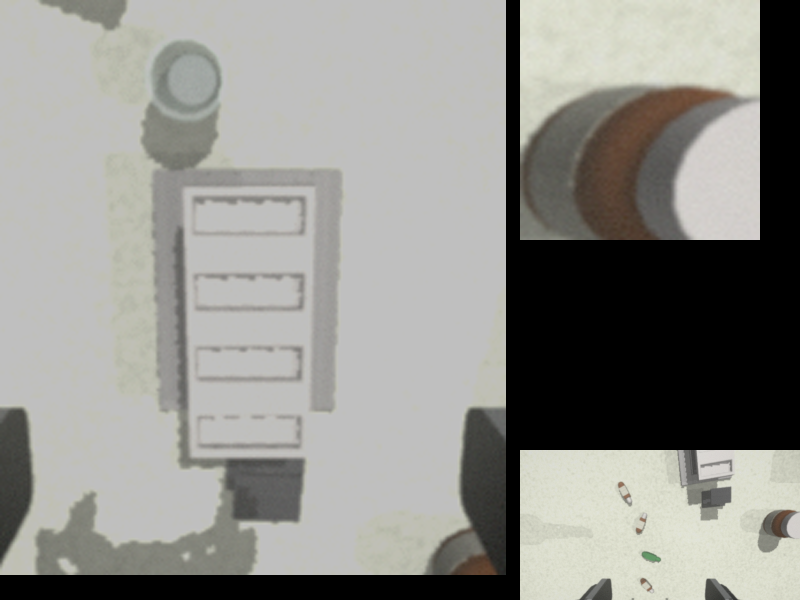

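Run:
```python
from h import *
P0=pose("wrist"); v=np.array([np.cos(ST),np.sin(ST)]); u=np.array([v[1],-v[0]])
K,D=P0[:2]; W=np.eye(4); W[:3,:3]=R.from_quat(quat(ST-np.pi/2)).as_matrix(); W[:3,3]=np.r_[S+.05*v,.25]
P=(K,D,W@np.array(calibration("wrist")["tool_from_camera"]))
q=np.array([(184,187),(315,185),(304,458),(189,459),(192,197),(306,196),(301,447),(197,447)])/2.3+[170,80]
w=onz(P,q,.063)[:,:2]-S; print(np.c_[w@u,w@v].round(4)*1e3)
print("tray ctr",[(w[:4].mean(0)@x*1e3).round(1) for x in (u,v)],"pockets ctr",[(w[4:].mean(0)@x*1e3).round(1) for x in (u,v)])
im=get_image("wrist"); h=cv2.cvtColor(im,cv2.COLOR_RGB2HSV)
for x,y in ((209,84),(243,146),(253,270)):
    p=h[y-22:y+22,x-22:x+22].reshape(-1,3); p=p[np.argsort(-p[:,1].astype(int))][:60]; print(p[::10].tolist())
```

```text
[[-29.4  73.8]
 [ 36.4  74.8]
 [ 34.3 -76.9]
 [-30.  -77.5]
 [-25.4  68.7]
 [ 32.   69.3]
 [ 32.4 -70.1]
 [-25.4 -70.1]]
tray ctr [np.float64(2.8), np.float64(-1.5)] pockets ctr [np.float64(3.4), np.float64(-0.6)]
[[12, 105, 122], [13, 100, 123], [12, 100, 125], [12, 98, 120], [13, 97, 123], [12, 96, 125]]
[[12, 104, 118], [11, 100, 120], [13, 97, 126], [11, 96, 125], [12, 94, 122], [12, 92, 117]]
[[12, 103, 114], [11, 97, 118], [11, 94, 114], [12, 91, 121], [11, 89, 114], [13, 85, 102]]
```

```bash
cat >> h.py <<'E'
def vials(im,P,z=.007,amin=20,keep=lambda p:True):
    hsv=cv2.cvtColor(im,cv2.COLOR_RGB2HSV); m=((hsv[...,0]<17)&(hsv[...,0]>5)&(hsv[...,1]>62)&(hsv[...,2]>40)).astype(np.uint8)
    k=cv2.morphologyEx(m,cv2.MORPH_CLOSE,cv2.getStructuringElement(cv2.MORPH_ELLIPSE,(23,23))); n,lab,st,ce=cv2.connectedComponentsWithStats(k); out=[]
    for i in range(1,n):
        ys,xs=np.nonzero((lab==i)&(m>0))
        if len(xs)<amin: continue
        W=onz(P,np.c_[xs,ys],z)[:,:2]; mu=W.mean(0); d=np.linalg.svd(W-mu,full_matrices=False)[2][0]; s=(W-mu)@d; L=np.ptp(s)
        if L<.06 and keep(mu): out.append((mu+d*(s.max()+s.min())/2,np.arctan2(d[1],d[0]),L,len(xs),(xs.mean(),ys.mean())))
    return out
E
python3 - <<'E'
from h import *
P0=pose("wrist"); v=np.array([np.cos(ST),np.sin(ST)]); u=np.array([v[1],-v[0]])
K,D=P0[:2]; W=np.eye(4); W[:3,:3]=R.from_quat(quat(ST-np.pi/2)).as_matrix(); W[:3,3]=np.r_[S+.05*v,.25]
P=(K,D,W@np.array(calibration("wrist")["tool_from_camera"]))
q=np.array([(153,170),(342,170),(333,411),(160,411)])/2.3+[170,80]
w=onz(P,q,.006)[:,:2]-S; print(np.c_[w@u,w@v].round(4)*1e3,(w.mean(0)@u*1e3).round(1),(w.mean(0)@v*1e3).round(1))
im,P=shot("wrist")
for x in vials(im,P,keep=lambda p:.35<p[0]<.5): print(x[0].round(4),np.degrees(x[1]).round(1),(x[2]*1e3).round(1),x[3],np.round(x[4]))
E
```

```text
[[-51.9  76.7]
 [ 57.3  76.7]
 [ 57.1 -74.4]
 [-52.5 -74.4]] 2.5 1.2
[ 0.3803 -0.0749] 31.0 12.5 86 [201.  69.]
[ 0.3922 -0.0986] -153.9 13.0 69 [213.  92.]
[ 0.421  -0.1631] -112.9 34.6 128 [241. 151.]
[ 0.4305 -0.3137] -54.5 37.1 116 [250. 267.]
```

```bash
cat >> h.py <<'E'
v_=np.array([np.cos(ST),np.sin(ST)]); u_=np.array([v_[1],-v_[0]])
def find(im,P,keep=lambda p:.33<p[0]<.5):
    B=vials(im,P,amin=8,keep=keep); G=[]
    hsv=cv2.cvtColor(im,cv2.COLOR_RGB2HSV); m=(hsv[...,0]<17)&(hsv[...,0]>5)&(hsv[...,1]>62)&(hsv[...,2]>40)
    ys,xs=np.nonzero(m); W=onz(P,np.c_[xs,ys],.007)[:,:2]
    while B:
        g=[B.pop(0)]
        for b in list(B):
            if np.linalg.norm(b[0]-g[0][0])<.042: g.append(b); B.remove(b) if False else None
        B=[b for b in B if not any(b is x for x in g)]
        c=np.mean([x[0] for x in g],0); s=W[np.linalg.norm(W-c,axis=1)<.032]
        mu=s.mean(0); d=np.linalg.svd(s-mu,full_matrices=False)[2][0]; t=(s-mu)@d; lo,hi=np.percentile(t,[1,99]); mid=(lo+hi)/2
        if (t>mid).sum()>(t<mid).sum(): d=-d; lo,hi=-hi,-lo; t=-t; mid=-mid     # d points to the cap (bottom has more amber)
        G.append((mu+d*(lo+.025)+0,np.arctan2(d[1],d[0]),hi-lo,len(t),(t<mid).mean()))
    return G
E
python3 - <<'E'
from h import *
for off,z in ((.03,.2),(.06,.2)):
    robot.goto(np.r_[S+off*v_,z],quat(ST-np.pi/2)); robot.wait(.2); im,P=shot("wrist",f"pk{int(off*100)}.png",gain=1.2)
    T=S+.0006*u_-.002*v_
    for k in (60,20,-20,-60):
        try:
            r=quad(im,P,proj(P,rect(T+k*1e-3*v_,ST,.056,.019,.063)),.063,"dark",3); w=r[1]-S; print(k,"u %.1f v %.1f"%(w@u_*1e3,w@v_*1e3-k),(r[3]*1e3).round(1))
        except Exception as e: print(k,e)
    r=quad(im,P,proj(P,rect(S,ST,.11,.15,.006)),.006,"edge",4); w=r[1]-S; print("stage",(w@u_*1e3).round(1),(w@v_*1e3).round(1),(r[3]*1e3).round(1))
robot.goto([.45,-.05,.18],quat(0)); robot.wait(.2); im,P=shot("wrist","v3.png",gain=1.2)
for x in find(im,P): print(x[0].round(4),np.degrees(x[1]).round(1),(x[2]*1e3).round(1),x[3],round(x[4],2))
for a in (-153,27): print([robot.solve_ik([.386,-.087,z],quat(np.radians(a))) is not None for z in (.1,-.026)])
print(robot.get_clock())
E
```

```text
60 u 0.9 v -2.5 [55.1 17.6 55.6 17.9]
20 u 0.8 v -2.0 [54.5 17.9 55.9 17.4]
-20 u 0.7 v -1.7 [55.1 17.8 55.7 17. ]
-60 u 0.7 v -1.2 [55.7 17.6 55.1 17.5]
stage -0.2 -2.3 [110.4 155.4 110.4 156.3]
60 u 0.9 v -2.2 [55.7 17.5 55.3 17.7]
20 u 0.7 v -1.7 [55.3 17.9 56.1 17.4]
-20 u 0.5 v -1.3 [57.3 17.6 54.8 17.6]
-60 u 0.9 v -1.0 [57.2 18.  53.3 17.3]
stage -0.2 1.0 [110.3 151.9 111.  150.4]
[ 0.389  -0.0938] -65.7 35.7 146 0.65
[ 0.4178 -0.1725] -113.4 32.9 97 0.55
[True, True]
[True, True]
75.35
```

```bash
cat >> h.py <<'E'
T=S+.0008*u_-.0017*v_
def vial(guess,sgn,k,bottom,eng=.006):
    """pick vial near guess (cap dir has y-sign sgn) and release it over pocket at k (m along v) with its bottom at height bottom"""
    robot.goto([max(guess[0],.42),guess[1]+.03,.12],quat(0)); robot.wait(.2); im,P=shot("wrist",f"vl{int(robot.get_clock())}.png",gain=1.2)
    G=sorted(find(im,P),key=lambda g:np.linalg.norm(g[0]-guess)); c,ph,L,n,f=G[0]
    d=np.array([np.cos(ph),np.sin(ph)])
    if d[1]*sgn<0: c=c+d*(L-.05); d=-d          # re-reference from the other end
    ph=np.arctan2(d[1],d[0]); print("vial",c.round(4),np.degrees(ph).round(1),(L*1e3).round(1),n,round(f,2))
    if np.linalg.norm(c-guess)>.04: print("moved; stop"); return
    a=ph+np.pi/2; a=(a+np.pi/2)%np.pi-np.pi/2; q=quat(a); z=.014-eng-.034
    robot.goto([*c,.06],q); robot.servo_line([*c,z],.12); robot.grasp(25); robot.wait(.1); w=robot.get_width(); robot.servo_line([*c,.13],.25)
    print("grip",round(w,4),round(robot.get_width(),4))
    if robot.get_width()<.008: print("lost"); return
    p=T+k*v_; b=ST if robot.solve_ik([*p,.13],quat(ST)) is not None and abs(a-ST)<abs(a-ST+np.pi) else ST-np.pi
    robot.goto([*p,.13],quat(b)); w=robot.get_width(); zr=bottom-eng+.014-.034
    robot.servo_line([*p,zr+.02],.2); robot.servo_line([*p,zr],.05); print("place",round(w,4),round(robot.get_width(),4),np.round(robot.get_wrist_force(),1)); robot.let_go(); robot.wait(.1)
    robot.servo_line([*p,.15],.25); print("t",robot.get_clock())
def check():
    robot.goto(np.r_[S+.04*v_,.2],quat(ST-np.pi/2)); robot.wait(.2); im,P=shot("wrist",f"ck{int(robot.get_clock())}.png",gain=1.1)
    for x in vials(im,P,z=.066,keep=lambda p:np.linalg.norm(p-S)<.1): w=x[0]-T; print("in tray: u %.1f v %.1f"%(w@u_*1e3,w@v_*1e3),"ang",np.degrees((x[1]-ST)%np.pi).round(1),(x[2]*1e3).round(1))
    return im,P
E
sed -i 's/w=x\[0\]-T; print("in tray: u %.1f v %.1f"%(w@u_\*1e3,w@v_\*1e3)/w=x[0]-T; print("in tray: u %.1f v %.1f"%(w@u_*1e3,w@v_*1e3)/' h.py
python3 - <<'E'
from h import *
vial(np.array([.389,-.0938]),-1,.06,.0585); check()
E
```

```text
vial [ 0.3892 -0.0936] -65.2 36.2 218 0.67
grip 0.013 0.013
place 0.0126 0.0131 [ 0.  -0.  -0.9]
t 83.1917
in tray: u -6.9 v 60.1 ang 89.4 35.0
```

Run:
```python
from h import *
vial(np.array([.423,-.158]),1,-.06,.0585); check()
vial(np.array([.427,-.319]),-1,.02,.062,eng=.005); im,P=check()
a=np.clip(im[70:320,170:390,::-1]*1.1,0,255).astype(np.uint8); s=get_image("scene")[150:330,180:420,::-1]
a=cv2.resize(a,None,fx=1.8,fy=1.8,interpolation=cv2.INTER_CUBIC); s=cv2.resize(np.clip(s*1.2,0,255).astype(np.uint8),(400,300),interpolation=cv2.INTER_CUBIC)
o=np.zeros((450,800,3),np.uint8); o[:a.shape[0],:a.shape[1]]=a; o[:300,400:]=s
t=get_image("top")[170:290,90:450,::-1]; o[310:443,400:]=np.clip(cv2.resize(t,(400,133))*1.4,0,255).astype(np.uint8)
cv2.imwrite("pics/fin.png",o)
```

```text
vial [ 0.4245 -0.1565] 66.7 34.0 177 0.52Traceback (most recent call last):
  File "<stdin>", line 2, in <module>
  File "h.py", line 118, in vial
    robot.goto([*c,.06],q); robot.servo_line([*c,z],.12); robot.grasp(25); robot.wait(.1); w=robot.get_width(); robot.servo_line([*c,.13],.25)
                            ~~~~~~~~~~~~~~~~^^^^^^^^^^^^
workcell.Unreachable: the arm cannot follow that straight line within its joint ranges
```

Run:
```python
from h import *
print(np.round(robot.get_joints(),2),np.round(robot.get_ee_pos(),3))
c=[.4245,-.1565]; a=np.radians(66.7-90)
for A in (a,a+np.pi,a-np.pi):
    for z in (.06,.02,-.026):
        q=robot.solve_ik([*c,z],quat(A)); print(np.degrees(A).round(),z,None if q is None else np.round(q,2))
```

```text
[ 0.48  0.75 -0.38  2.18  0.82  0.35 -0.99] [ 0.425 -0.156  0.06 ]
-23.0 0.06 [ 0.49  0.75 -0.38  2.18  0.83  0.35 -1.  ]
-23.0 0.02 [ 0.39  0.83 -0.23  2.2   0.94  0.21 -1.1 ]
-23.0 -0.026 [ 0.37  0.92 -0.19  2.21  1.47  0.16 -1.62]
157.0 0.06 [ 0.12  0.75  0.21  2.2  -0.63  0.24 -2.65]
157.0 0.02 [ 0.19  0.83  0.1   2.21 -0.65  0.13 -2.65]
157.0 -0.026 [ 0.37  0.92 -0.19  2.21  1.47  0.16  1.52]
-203.0 0.06 [ 0.12  0.75  0.21  2.2  -0.63  0.24 -2.65]
-203.0 0.02 [ 0.19  0.83  0.1   2.21 -0.65  0.13 -2.65]
-203.0 -0.026 [ 0.37  0.92 -0.19  2.21  1.47  0.16  1.52]
```

```bash
python3 - <<'E'
s=open("h.py").read()
s=s.replace('''robot.goto([*c,.06],q); robot.servo_line([*c,z],.12); robot.grasp(25); robot.wait(.1); w=robot.get_width(); robot.servo_line([*c,.13],.25)''',
'''robot.goto([*c,.06],q); line([*c,z],q,.12); robot.grasp(25); robot.wait(.1); w=robot.get_width(); line([*c,.13],q,.25)''')
s+='''
def line(p,q,sp):
    try: robot.servo_line(p,sp)
    except robot.Unreachable:
        z0=robot.get_ee_pos()[2]
        for z in np.linspace(z0,p[2],6)[1:]: robot.goto([p[0],p[1],z],q)
        print("joint descent",np.round(robot.get_ee_pos(),4))
'''
open("h.py","w").write(s)
E
python3 - <<'E'
from h import *
vial(np.array([.4245,-.1565]),1,-.06,.0585); check()
E
```

```text
vial [ 0.4246 -0.1565] 67.0 34.2 179 0.52
joint descent [ 0.4248 -0.1569 -0.0253]
grip 0.0129 0.0125
place 0.0128 0.0128 [-0.1  0.1  0.1]
t 94.6667
in tray: u -6.8 v 60.0 ang 89.5 34.9
in tray: u -6.5 v -60.1 ang 88.8 34.2
```

Run:
```python
from h import *
vial(np.array([.427,-.319]),-1,.02,.062,eng=.005); im,P=check()
a=np.clip(im[70:320,170:390,::-1]*1.1,0,255).astype(np.uint8); s=get_image("scene")[150:330,180:420,::-1]
a=cv2.resize(a,None,fx=1.8,fy=1.8,interpolation=cv2.INTER_CUBIC); s=cv2.resize(np.clip(s*1.2,0,255).astype(np.uint8),(400,300),interpolation=cv2.INTER_CUBIC)
o=np.zeros((450,800,3),np.uint8); o[:a.shape[0],:a.shape[1]]=a; o[:300,400:]=s
t=get_image("top")[170:290,90:450,::-1]; o[310:443,400:]=np.clip(cv2.resize(t,(400,133))*1.4,0,255).astype(np.uint8)
cv2.imwrite("pics/fin.png",o)
robot.goto([.45,-.25,.2],quat(0)); robot.wait(.2); im,P=shot("wrist"); print("bench vials",[x[0].round(3) for x in find(im,P)])
```

```text
vial [ 0.4349 -0.3187] -53.8 36.2 217 0.66
grip 0.0128 0.0128
place 0.0129 0.0127 [-0.4  0.2 -0.2]
t 104.3417
in tray: u -6.8 v 59.9 ang 89.6 34.9
in tray: u -7.1 v 19.9 ang 90.0 34.1
in tray: u -6.3 v -59.7 ang 88.8 34.3
bench vials []
```

View pics/fin.png

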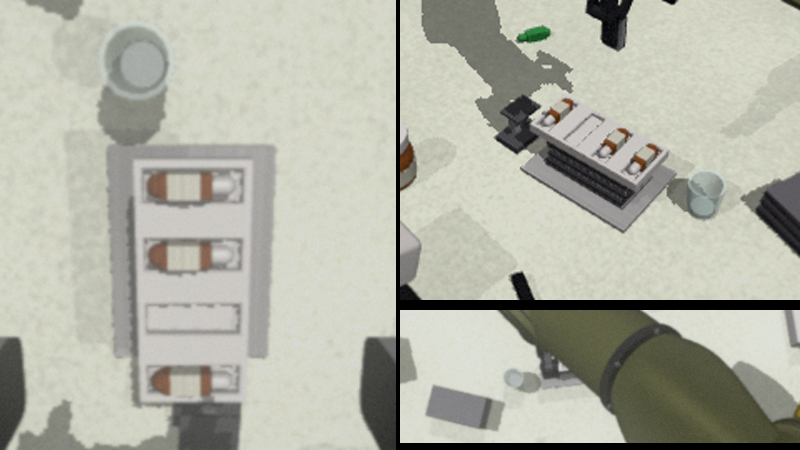

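Run:
```python
from h import *
im,P=shot("top"); print([(x[0].round(3),x[3]) for x in vials(im,P,amin=6)])
robot.finish_job(); print(robot.get_clock())
```

```text
[(array([ 0.73 , -0.149]), 86), (array([ 0.57 , -0.055]), 42), (array([0.551, 0.049]), 86)]
the job is handed in; nothing more can be done
the job is handed in; nothing more can be done
```

The job is handed in at about 106 s. The stack is level with the gauge, the tray is on it, and every vial found on the bench is in a pocket of its own.

**What I did**
- The gauge is the low one: its mark measured 49–51 mm, so the stack needed three plates.
- I stacked the three plates of pile A on the outline, leaving pile B untouched off the stage.
- I set the tray on the stack, then put the three vials present in tray pockets. One pocket stays empty and the green look-alike was left alone.

**Last checks**
- **Vials:** each lies within about 1 mm of its pocket centre and within about 1° of the pocket. The last wrist and overhead looks showed no amber vial left on the bench.
- **Tray:** it sits about 0.8 mm off across and 1.7 mm off along the outline centre, square to within about 0.4°.
- **Plates:** they sit within about 1 mm across the outline and about 0.2° of square. Along it they agree with each other to about 1.5 mm. The third plate sits about 1 mm towards the gauge.
- **Stack height:** I did not measure it separately after stacking. It rests on the plate count and the clean placing.

**What disagreed or went wrong**
- **Fingertips:** the shut tips were about 34 mm short of the stated tool point. The first grasp therefore closed on nothing, without harm. I found the offset by touching the pile and used it from then on.
- **Plate and tray lengths:** edge measurements came out off, about 116 mm for the 110 mm plates and 145 mm for the 150 mm tray. I used other edges and the pocket outlines as cross-checks.
- **First vial:** it had been knocked about 5 cm. I found it again and picked it up.
- **Second vial:** the straight descent was out of reach, so I went down in small joint moves.

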